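Put the mixed-up lower jaw models back into their case pans

TASK

The lower jaw models of three dental cases have been mixed up, so that each lies in the wrong blue case pan. Put every lower model into the pan that holds the upper model of its own kind (the adult's full jaw, the child's small jaw, or the half-jaw quadrant), lying flat on the pan floor beside it teeth up; a pan has room for only two models, and the grey mat is free to park one on the way. The models are brittle: set them down, do not drop them, and leave the upper models where they lie.

Things in the scene. Friction and masses are not known exactly. Their poses are not given: they have to be found in the camera images.
- lower_adult_mid (a point): Adult lower model, the big horseshoe: buff, open at the back so the pan shows in its middle, round front, 14 teeth. 62 mm wide (its x), 50 mm deep (y, front at +y), 30 mm tall, about 0.1 kg, brittle. Its base, the lowest 18 mm, has flat upright sides at x = -31 and +31 mm from y = -25 to +7: grip there, across x. This point: its centre, 15 mm above its underside; z up with teeth up.
- lower_child_mid (a point): Child's lower model, the small horseshoe: shaped like the adult's but 42 mm wide (its x), 36 mm deep (y, front at +y), 24 mm tall, 10 teeth, about 0.04 kg, brittle. Base 14 mm high with flat upright sides at x = -21 and +21 mm from y = -18 to +5, gripped across x. This point: its centre, 12 mm above its underside; z up with teeth up.
- lower_quadrant_mid (a point): Lower quadrant (half-jaw) model: a slim straight buff bar with one row of seven teeth. 26 mm wide (its x), 48 mm long (y), 30 mm tall, about 0.05 kg, brittle. Base 18 mm high with flat upright sides at x = -13 and +13 mm, gripped across x. This point: its centre, 15 mm above its underside; z up with teeth up.
- upper_adult_mid (a point): Adult upper model: a big closed buff block (filled palate, no opening), pointed front, 14 teeth. 63 mm (x) by 52 mm (y, front at +y), 30 mm tall. It lies in pan_adult, marks it as the adult's, and stays. This point: its centre, 15 mm above its underside.
- upper_child_mid (a point): Child's upper model: a small closed buff block (filled palate), pointed front, 10 teeth. 43 mm (x) by 38 mm (y, front at +y), 24 mm tall. It lies in pan_child, marks it as the child's, and stays. This point: its centre, 12 mm above its underside.
- upper_quadrant_mid (a point): Upper quadrant (half-jaw) model: a buff block with one row of seven teeth along its +x side and a lower flat half palate beside it, so wider than the lower quadrant. 40 mm (x) by 48 mm (y), 30 mm tall. It lies in pan_quadrant, marks it as that case's, and stays. This point: its centre, 15 mm above its underside.
- pan_adult: Blue open case pan in which upper_adult lies; the pans are alike and fixed. 132 mm (its x) by 156 mm (y), 40 mm tall, walls and floor 3 mm. Origin: centre of its underside. Two models lie side by side along y, centres 37 mm either side of the middle, widths along the pan's x: the upper in one half (either), at the start a lower of another case in the other. No room for a third.
- pan_child: Blue open case pan in which upper_child lies; the pans are alike and fixed. 132 mm (its x) by 156 mm (y), 40 mm tall, walls and floor 3 mm. Origin: centre of its underside. Two models lie side by side along y, centres 37 mm either side of the middle, widths along the pan's x: the upper in one half (either), at the start a lower of another case in the other. No room for a third.
- pan_quadrant: Blue open case pan in which upper_quadrant lies; the pans are alike and fixed. 132 mm (its x) by 156 mm (y), 40 mm tall, walls and floor 3 mm. Origin: centre of its underside. Two models lie side by side along y, centres 37 mm either side of the middle, widths along the pan's x: the upper in one half (either), at the start a lower of another case in the other. No room for a third.
- mat: Light grey square bench mat, 150 x 150 x 3 mm, fixed, empty at the start: the free spot. Origin: centre of its underside.
Not all that is in view belongs to the job. Leave any brown or red look-alike of the pan_quadrant alone.

How it is judged (in metres and radians):
At the end, for the whole second after the job is handed in: Each lower lies at rest on the floor of the pan of its kind, teeth up: centre within 45 mm (short way) and 62 mm (long way) of the pan's middle, height within 4 mm of lying flat, tilt under 0.12 rad; each upper is flat, within 20 mm of its start (x of lower_adult_mid in the frame of pan_adult between -0.045 and 0.045 m and y of lower_adult_mid in the frame of pan_adult between -0.062 and 0.062 m and z of lower_adult_mid in the frame of pan_adult between 0.014 and 0.022 m and angle between each of lower_adult_mid, upper_adult_mid, lower_child_mid, upper_child_mid, lower_quadrant_mid, upper_quadrant_mid's own z axis and vertical below 0.12 rad and linear speed of each of lower_adult, lower_child, lower_quadrant below 0.02 m/s and distance of each of upper_adult_mid, upper_child_mid, upper_quadrant_mid from where it was at the start of the episode below 0.02 m and x of lower_child_mid in the frame of pan_child between -0.045 and 0.045 m and y of lower_child_mid in the frame of pan_child between -0.062 and 0.062 m and z of lower_child_mid in the frame of pan_child between 0.011 and 0.019 m and x of lower_quadrant_mid in the frame of pan_quadrant between -0.045 and 0.045 m and y of lower_quadrant_mid in the frame of pan_quadrant between -0.062 and 0.062 m and z of lower_quadrant_mid in the frame of pan_quadrant between 0.014 and 0.022 m); the robot touches nothing.
It fails at once if the adult lower model is dropped (falls freely by more than about 25 mm) (linear speed of lower_adult above 0.7 m/s and contact force between the fingers and lower_adult below 0.05 N).
It fails at once if the child lower model is dropped (falls freely by more than about 25 mm) (linear speed of lower_child above 0.7 m/s and contact force between the fingers and lower_child below 0.05 N).
It fails at once if the quadrant lower model is dropped (falls freely by more than about 25 mm) (linear speed of lower_quadrant above 0.7 m/s and contact force between the fingers and lower_quadrant below 0.05 N).
It also fails if it takes over 102 s, if anything falls off the work surface, if the arm or the gripper's body presses on something with over 40 N, if the wrist force passes 120 N, or if a joint passes its speed limit or range.

ROBOT

A 6-joint arm with a two-finger parallel gripper is mounted at the origin on the work surface. World frame = base frame: x ahead of the robot, y to its left, z up, the work surface at z = 0. Lengths are in mm, angles in rad, forces in N, time in s.
With the tool pointing down it reaches from about 350 to 975 mm from the base axis. Payload 7.1 kg.
Tool frame: the origin (TCP) lies on the front face of the gripper's body, between the roots of the fingers; the fingertips stand 80 mm ahead of it and the grasp point (between the pads) lies 61 mm ahead of it (env.tips_ahead is the distance from the TCP to the fingertips, in mm); z points along the fingers, y is the line along which they close (so a half turn about z gives the same grasp; the last joint's range is limited). The gripper opens to 88 mm and grips with 3 to 60 N. Pads are 20 mm wide; open, the fingers measure 115 mm over their backs; the gripper's body (75 mm by 178 mm) begins 61 mm behind the grasp point.
Start: joints at [1.296, 0.423, 1.63, -0, 1.089, -0.019], TCP at [158.106, 604.655, 302.675] pointing down, gripper open.
Joint ranges: [-3, 3], [-0.9, 2.11], [0.09, 2.58], [-1.31, 4.45], [0.11, 2.69], [-2.54, 2.54]. Speed limits (rad/s): [2.39, 2.39, 3.01, 3.14, 3.14, 3.14].

INTERFACE

Orientations are given as a unit quaternion [x, y, z, w].
In Python, from station import env, set_gripper, viewer, workorder gives the robot as it stands. Calls block until the motion is done:
- env.reach(position, orientation): joint-space move of the TCP to a pose.
- env.move_l(position, rot=None, rate=150, f_stop=None): straight line of the TCP; rot=None keeps the orientation; rate is the mean speed in mm/s. With f_stop (N) it stops when the force on the tool has changed by that much, and returns True; else False.
- env.move_joints(angles): joint-space move.
- set_gripper(opening): finger opening in mm; the grip force is fixed at half the most; returns when the fingers have stopped.
- env.hold(seconds).
- env.ik(position, orientation): joint angles nearest the present ones, or None.
- env.read_state(): the state.
- viewer.camera(name): name is "scene" or "top" or "wrist"; returns the picture (420x560x3 uint8, blue, green, red); there is no depth.
- viewer.camera_params(name): a dict with "fx", "fy", "cx", "cy" (pixels), "dist" ([k1, k2, p1, p2, k3] as OpenCV has them; the pictures are not rectified), "pose" (4x4, takes a point from camera to world coordinates); the wrist camera has in their place "tool_from_camera" (4x4, takes a point from camera to tool coordinates, whose origin is the TCP and whose axes are the flange's). Camera axes: x right, y up, looking along -z (the intrinsics and any distortion apply to the point x, -y, -z); pixel columns grow to the right and rows downward; lengths in mm; the calibration is good to about 2 mm. A picture is of the moment at which its call begins: read the wrist's pose just before it. camera_params takes no time and is no camera call.
A pose or a line that the arm cannot do raises env.IKError and nothing moves.
- workorder.sign_off(): hands the job in; it is judged then, once.
The state is a dict: "time_s": time; "qpos": joint angles; "dq": joint speeds; "tau": joint torques, N m; "tool_pos": TCP position; "orientation": TCP orientation; "force": force on the tool from outside, world axes, zero at the start; "wrist_torque": the same for the moment, N m; "width": finger opening in mm; "grip_force": force on a finger pad.
Only numpy, scipy, OpenCV 4.12 (cv2) and the standard library are available. Lean on these libraries where they do the work, as an engineer would, in place of code of your own. Each camera call takes 0.05 s, during which the arm holds its last target. There are 200 camera calls.

## Working session

There is one attempt and no reset: what is moved stays moved. The work goes in short steps, each a Python script; the robot and the scene stay as the last script left them, time stands still between calls to the robot, and variables do not carry over. Pictures are saved under pics/ and viewed, at most 14 in all, crops included, and the job is handed in when it is done.

```bash
mkdir -p pics; ls; python3 - <<'E'
from station import env, viewer
import cv2
for n in("top","scene"):
    cv2.imwrite(f"pics/{n}0.png",viewer.camera(n)); p=viewer.camera_params(n); print(n,p)
print(viewer.camera_params("wrist")); s=env.read_state(); print(s["time_s"],s["orientation"],s["tool_pos"])
E
```

```text
pics
top {'fx': 415.87250880506735, 'fy': 415.87250880506735, 'cx': 282.09806304211463, 'cy': 211.9150936653544, 'dist': array([-0.0377044,  0.       ,  0.       ,  0.       ,  0.       ]), 'pose': array([[-1.14943908e-03,  9.96777974e-01, -8.02019336e-02,
         3.07183228e+02],
       [-9.99849972e-01,  2.40589750e-04,  1.73197968e-02,
         9.95028037e+01],
       [ 1.72832877e-02,  8.02098092e-02,  9.96628153e-01,
         1.43552590e+03],
       [ 0.00000000e+00,  0.00000000e+00,  0.00000000e+00,
         1.00000000e+00]])}
scene {'fx': 417.4280622432578, 'fy': 417.4280622432578, 'cx': 279.89377734875467, 'cy': 204.756547407419, 'dist': array([0.03883711, 0.        , 0.        , 0.        , 0.        ]), 'pose': array([[ 9.44939264e-02, -7.99211011e-01,  5.93576160e-01,
         1.09775259e+03],
       [ 9.95431819e-01,  8.40297218e-02, -4.53265882e-02,
         3.52290941e+01],
       [-1.36525312e-02,  5.95147684e-01,  8.03500369e-01,
         9.46417437e+02],
       [ 0.00000000e+00,  0.00000000e+00,  0.00000000e+00,
         1.00000000e+00]])}
{'fx': 318.7723626600179, 'fy': 318.7723626600179, 'cx': 279.0782474533749, 'cy': 209.2489399897144, 'dist': array([-0.06183902,  0.        ,  0.        ,  0.        ,  0.        ]), 'tool_from_camera': array([[ 6.65341008e-05,  9.51983325e-01,  3.06149871e-01,
         8.45676865e+01],
       [ 9.99999633e-01, -3.24714021e-04,  7.92383992e-04,
         3.44835983e-02],
       [ 8.53747503e-04,  3.06149706e-01, -9.51982998e-01,
        -8.15588514e+01],
       [ 0.00000000e+00,  0.00000000e+00,  0.00000000e+00,
         1.00000000e+00]])}
0.1 [ 1.27571923e-01  9.91829113e-01 -6.37728691e-04 -9.54316956e-05] [158.01847481 604.30871842 302.01318087]
```

View pics/top0.png

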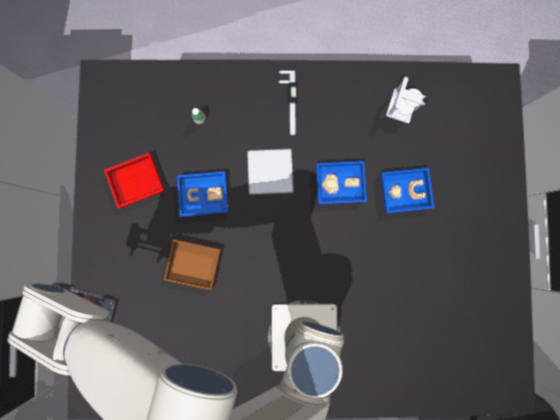

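View pics/scene0.png

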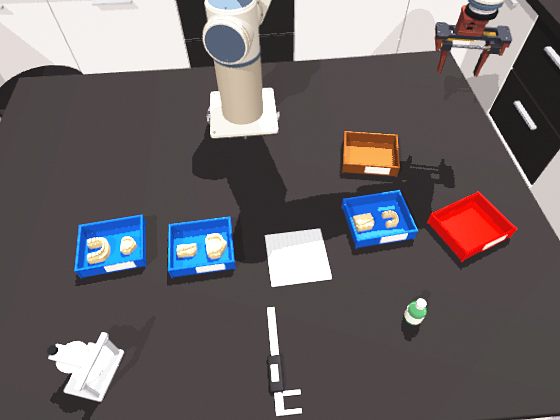

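Top view: the left pan (203,193) holds a small horseshoe and a quadrant-like block. The middle pan (341,182) holds the adult upper (330,183) and a bar (352,182). The right pan (408,190) holds a small block (396,191) and the big horseshoe (418,188). The mat is at (270,171). Next I locate the pans and take close looks with the wrist camera.

```bash
cat > h.py <<'E'
import numpy as np, cv2
from scipy.spatial.transform import Rotation as R
from station import env, set_gripper, viewer, workorder
def cam_pose(name):
    p=viewer.camera_params(name)
    if name!="wrist": return p,p["pose"]
    s=env.read_state(); T=np.eye(4); T[:3,:3]=R.from_quat(s["orientation"]).as_matrix(); T[:3,3]=s["tool_pos"]
    return p,T@p["tool_from_camera"]
def K(p): return np.array([[p["fx"],0,p["cx"]],[0,p["fy"],p["cy"]],[0,0,1.]])
def to_world(p,T,uv,z):
    n=cv2.undistortPoints(np.array(uv,float).reshape(-1,1,2),K(p),np.array(p["dist"])).reshape(-1,2)
    d=np.c_[n[:,0],-n[:,1],-np.ones(len(n))]@T[:3,:3].T
    return T[:3,3]+d*((z-T[2,3])/d[:,2])[:,None]
def project(p,T,X):
    c=(np.asarray(X,float)-T[:3,3])@T[:3,:3]
    return cv2.projectPoints(c*[1,-1,-1],np.zeros(3),np.zeros(3),K(p),np.array(p["dist"]))[0].reshape(-1,2)
def down(yaw):
    "tool z down, tool y (closing line) at world angle yaw"
    y=np.array([np.cos(yaw),np.sin(yaw),0]); z=np.array([0,0,-1.])
    return R.from_matrix(np.c_[np.cross(y,z),y,z]).as_quat()
def snap(n,name="wrist"):
    p,T=cam_pose(name); im=viewer.camera(name); cv2.imwrite(f"pics/{n}.png",im); np.savez(f"pics/{n}.npz",T=T); return p,T,im
E
python3 - <<'E'
from h import *
im=cv2.imread("pics/top0.png"); p,T=cam_pose("top")
hsv=cv2.cvtColor(im,cv2.COLOR_BGR2HSV)
def rects(m,z,amin):
    m=cv2.morphologyEx(m,cv2.MORPH_CLOSE,np.ones((5,5)))
    for c in cv2.findContours(m,cv2.RETR_EXTERNAL,cv2.CHAIN_APPROX_NONE)[0]:
        if cv2.contourArea(c)>amin:
            W=to_world(p,T,c.reshape(-1,2),z)[:,:2].astype(np.float32); print(cv2.minAreaRect(W))
rects(cv2.inRange(hsv,(100,120,40),(125,255,255)),40,500)
g=cv2.inRange(hsv,(0,0,150),(180,40,255)); g[:140]=0; g[200:]=0; g[:,:240]=0; g[:,300:]=0
rects(g,3,500)
E
```

```text
((481.6610107421875, 345.547119140625), (146.48471069335938, 169.58641052246094), 4.856141090393066)
((494.87066650390625, -350.663818359375), (146.03758239746094, 172.98745727539062), 6.242509365081787)
((521.4722900390625, -125.09479522705078), (145.57424926757812, 169.70166015625), 3.1113526821136475)
((567.5513916015625, 118.0015869140625), (151.47854614257812, 150.3445281982422), 0.35119277238845825)
```

```bash
python3 - <<'E'
from h import *
pans=[(481.7,345.5,4.9),(521.5,-125.1,3.1),(494.9,-350.7,6.2)]
ims=[]
for i,(x,y,a) in enumerate(pans):
    for aa in (a,a+180,a-180):
        q=env.ik([x,y,200],down(np.radians(aa)))
        print(i,aa,None if q is None else np.round(q,2))
    env.reach([x,y,200],down(np.radians(a)))
    p,T,im=snap(f"w{i}"); ims.append(im)
print(env.read_state()["time_s"])
cv2.imwrite("pics/w_all.png",np.vstack([np.hstack([ims[0][:,80:480],ims[1][:,80:480]]),]))
E
```

```text
0 4.9 [ 0.6   0.51  1.77 -0.    0.86  0.52]
0 184.9 None
0 -175.1 None
1 3.1 [-0.26  0.44  1.9  -0.    0.8  -0.31]
1 183.1 None
1 -176.9 None
2 6.2 [-0.64  0.53  1.74 -0.    0.88 -0.74]
2 186.2 [-0.64  0.53  1.74 -0.    0.88  2.4 ]
2 -173.8 [-0.64  0.53  1.74 -0.    0.88  2.4 ]
4.4583
```

View pics/w_all.png

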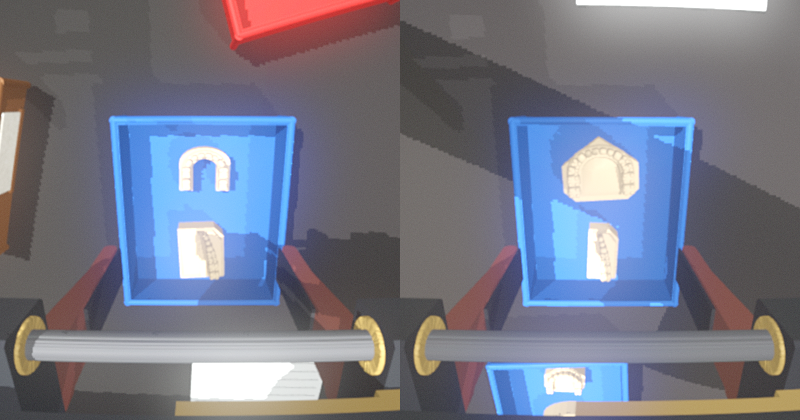

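View pics/w2.png

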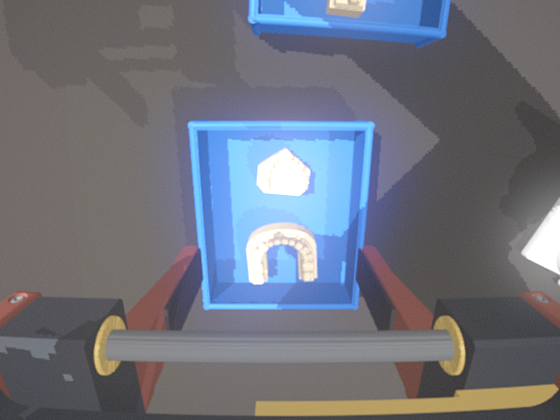

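Confirmed: left is the quadrant pan with the child lower at front (205,168). Middle is the adult pan with the quadrant lower at (602,250). Right is the child pan with the adult lower at (282,253). I fit poses by matching silhouettes.

```bash
cat > fit.py <<'E'
from h import *
from scipy.optimize import minimize
def arc(hw,yb,ys,yf):
    t=np.linspace(0,np.pi,15); return np.vstack([[-hw,yb],[hw,yb],np.c_[hw*np.cos(t),ys+(yf-ys)*np.sin(t)]])
def prism(o,zs): return np.vstack([np.c_[o*k,np.full(len(o),z)] for k,z in zs])
def box(w,d): return np.array([[-w,-d],[w,-d],[w,d],[-w,d]])/2
M={"adult":prism(arc(31,-25,7,25),[(1,0),(1,18),(.9,30)]),
   "child":prism(arc(21,-18,5,18),[(1,0),(1,14),(.88,24)]),
   "quad":np.vstack([prism(box(26,48),[(1,0),(1,18)]),prism(box(14,44),[(1,30)])]),
   "pan":prism(box(132,156),[(1,0),(1,40)])}
def pts(k,v,z0):
    c,s=np.cos(v[2]),np.sin(v[2]); X=M[k]
    return np.c_[v[0]+c*X[:,0]-s*X[:,1],v[1]+s*X[:,0]+c*X[:,1],X[:,2]+z0]
def hull(P): return cv2.convexHull(P.astype(np.float32))
def fit(k,p,T,h,v0,z0):
    a=cv2.contourArea(h)
    def cost(u):
        g=hull(project(p,T,pts(k,[v0[0]+u[0],v0[1]+u[1],v0[2]+u[2]/30],z0)))
        return 1-2*cv2.intersectConvexConvex(h,g)[0]/(a+cv2.contourArea(g))
    best=min((minimize(cost,[0,0,d],method="Nelder-Mead",options=dict(initial_simplex=np.array([[0,0,d],[8,0,d],[0,8,d],[0,0,d+5]]),xatol=.02,fatol=1e-5)) for d in(-4,0,4)),key=lambda r:r.fun)
    u=best.x; return np.array([v0[0]+u[0],v0[1]+u[1],v0[2]+u[2]/30]),best.fun
def model_blobs(im,poly):
    hsv=cv2.cvtColor(im,cv2.COLOR_BGR2HSV); blue=cv2.inRange(hsv,(95,70,20),(130,255,255))
    m=np.zeros(im.shape[:2],np.uint8); cv2.fillConvexPoly(m,np.round(poly).astype(np.int32),255)
    m&=~blue; m=cv2.morphologyEx(m,cv2.MORPH_OPEN,np.ones((3,3)))
    return [c for c in cv2.findContours(m,cv2.RETR_EXTERNAL,cv2.CHAIN_APPROX_NONE)[0] if cv2.contourArea(c)>300]
def blue_blob(im,uv):
    hsv=cv2.cvtColor(im,cv2.COLOR_BGR2HSV); blue=cv2.inRange(hsv,(95,90,40),(130,255,255))
    cs=cv2.findContours(blue,cv2.RETR_EXTERNAL,cv2.CHAIN_APPROX_NONE)[0]
    return max((c for c in cs if cv2.pointPolygonTest(cv2.convexHull(c),tuple(map(float,uv)),False)>0),key=cv2.contourArea)
E
python3 - <<'E'
from fit import *
pans=[(481.7,345.5,4.9),(521.5,-125.1,3.1),(494.9,-350.7,6.2)]; low=["child","quad","adult"]; sgn=[1,-1,-1]
p=viewer.camera_params("wrist"); out=[]; res={}
for i,(x,y,a) in enumerate(pans):
    im=cv2.imread(f"pics/w{i}.png"); T=np.load(f"pics/w{i}.npz")["T"]; v0=np.array([x,y,np.radians(a)])
    b=blue_blob(im,project(p,T,[[x,y,3]])[0]); pv,c=fit("pan",p,T,hull(b),v0,0); print("pan",i,pv.round(3),round(c,3))
    floor=pts("pan",pv,0)[:4]; ctr=pv[:2]
    inn=np.c_[ctr+(floor[:,:2]-ctr)*.94,np.full(4,3)]
    bl=model_blobs(im,project(p,T,inn))
    e=ctr+37*sgn[i]*np.array([-np.sin(pv[2]),np.cos(pv[2])]); q=project(p,T,[[*e,12]])[0]
    for c in bl: print("  blob",cv2.boundingRect(c),cv2.contourArea(c))
    c=min(bl,key=lambda c:np.hypot(*(hull(c).reshape(-1,2).mean(0)-q)))
    mv,co=fit(low[i],p,T,hull(c),[*e,pv[2]],3); print(" ",low[i],mv.round(3),round(co,3),"rel",(mv[:2]-ctr).round(1))
    for P,col in((hull(project(p,T,pts("pan",pv,0))),(0,255,255)),(hull(c),(0,255,0)),(hull(project(p,T,pts(low[i],mv,3))),(0,0,255))):
        cv2.polylines(im,[np.round(P*8).astype(np.int32)],True,col,1,shift=3)
    out.append(cv2.resize(im[100:320,170:390],None,fx=1.2,fy=1.8)); res[low[i]]=mv; res[f"pan{i}"]=pv
np.savez("poses.npz",**res); cv2.imwrite("pics/fit.png",np.hstack(out))
E
```

```text
pan 0 [4.81550e+02 3.47007e+02 8.70000e-02] 0.069
  blob (257, 221, 48, 54) 2321.0
  blob (259, 146, 52, 45) 1353.5
  child [4.82684e+02 3.81722e+02 8.70000e-02] 0.013 rel [ 1.1 34.7]
pan 1 [ 5.21440e+02 -1.24208e+02  4.90000e-02] 0.056
  blob (266, 222, 33, 54) 1514.0
  blob (241, 137, 79, 65) 3776.0
  quad [ 5.26154e+02 -1.65740e+02  3.00000e-03] 0.09 rel [  4.7 -41.5]
pan 2 [ 4.95141e+02 -3.52225e+02  1.09000e-01] 0.062
  blob (246, 222, 72, 57) 2535.0
  blob (256, 148, 55, 48) 1888.5
  adult [ 5.01319e+02 -3.90290e+02  2.14000e-01] 0.055 rel [  6.2 -38.1]
```

View pics/fit.png

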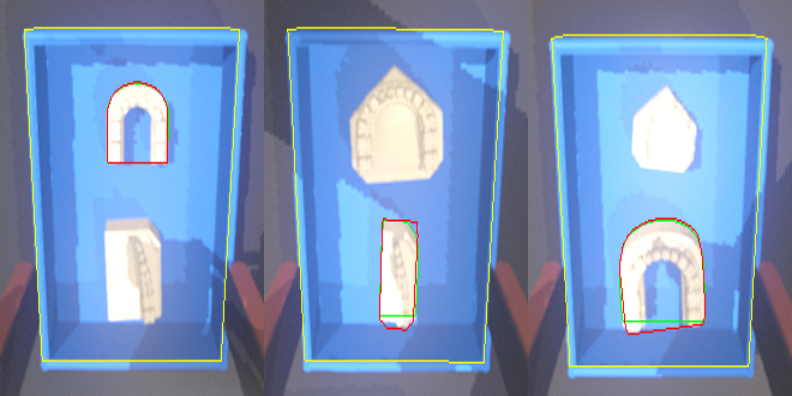

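The bottom blobs were clipped by my interior mask (cut at row 276), and the pan has a rim lip that leaves the fit slack. I fix both.

```bash
python3 - <<'E'
from fit import *
import fit as F
old=np.load("poses.npz"); low=["child","quad","adult"]; sgn=[1,-1,-1]
p=viewer.camera_params("wrist"); out=[]; res={}
for i in range(3):
    im=cv2.imread(f"pics/w{i}.png"); T=np.load(f"pics/w{i}.npz")["T"]; v0=old[f"pan{i}"]
    b=hull(blue_blob(im,project(p,T,[[*v0[:2],3]])[0])); best=None
    for e in range(0,15,2):
        M["pan"]=prism(box(132+e,156+e),[(1,40)]); r=(*fit("pan",p,T,b,v0,0),e)
        if best is None or r[1]<best[1]: best=r
    pv=best[0]; print("pan",i,pv.round(3),round(best[1],3),"lip",best[2])
    M["pan"]=prism(box(132+best[2],156+best[2]),[(1,40)]); P1=hull(project(p,T,pts("pan",pv,0)))
    M["pan"]=prism(box(124,148),[(1,38)]); bl=model_blobs(im,project(p,T,pts("pan",pv,0)))
    e=pv[:2]+37*sgn[i]*np.array([-np.sin(pv[2]),np.cos(pv[2])]); q=project(p,T,[[*e,12]])[0]
    c=min(bl,key=lambda c:np.hypot(*(hull(c).reshape(-1,2).mean(0)-q)))
    mv,co=fit(low[i],p,T,hull(c),[*e,pv[2]],3); d=mv[:2]-pv[:2]; cs,s=np.cos(pv[2]),np.sin(pv[2])
    print(" ",cv2.boundingRect(c),low[i],mv.round(3),round(co,3),"in pan",(cs*d[0]+s*d[1]).round(1),(-s*d[0]+cs*d[1]).round(1))
    for P,col in((P1,(0,255,255)),(hull(c),(0,255,0)),(hull(project(p,T,pts(low[i],mv,3))),(0,0,255))):
        cv2.polylines(im,[np.round(P*8).astype(np.int32)],True,col,1,shift=3)
    out.append(cv2.resize(im[100:320,170:390],None,fx=1.2,fy=1.8)); res[low[i]]=mv; res[f"pan{i}"]=pv
np.savez("poses.npz",**res); cv2.imwrite("pics/fit2.png",np.hstack(out))
E
```

```text
pan 0 [4.84404e+02 3.43230e+02 8.70000e-02] 0.029 lip 10
  (259, 146, 52, 45) child [4.82719e+02 3.81726e+02 8.70000e-02] 0.013 in pan 1.7 38.5
pan 1 [ 5.22572e+02 -1.27127e+02  4.90000e-02] 0.015 lip 8
  (266, 222, 33, 60) quad [ 5.26199e+02 -1.65779e+02  6.00000e-03] 0.047 in pan 1.7 -38.8
pan 2 [ 4.98381e+02 -3.55469e+02  1.09000e-01] 0.02 lip 10
  (246, 222, 72, 63) adult [ 5.01346e+02 -3.90705e+02  1.90000e-01] 0.016 in pan -0.9 -35.3
```

View pics/fit2.png

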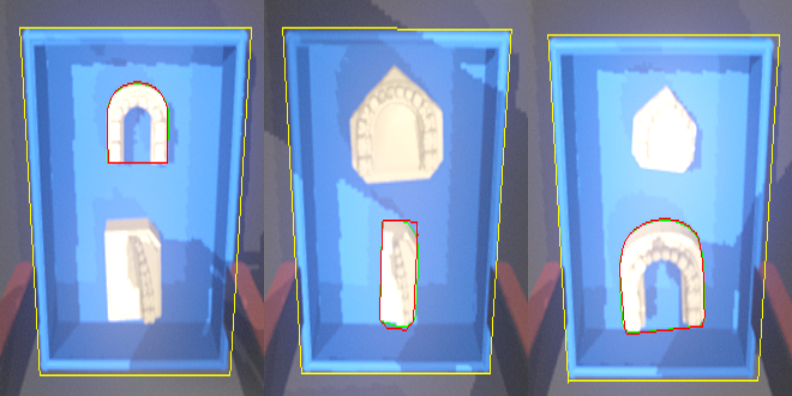

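Models fit well, each about 37 mm from its pan's middle as specified. I start with the quadrant lower to the mat.

```bash
cat > pp.py <<'E'
from h import *
W={"adult":(62,76,-4),"child":(42,57,-5),"quad":(26,42,0)}   # width, opening, grip y in model
ZG=86
def off(v,y): return np.array(v[:2])+y*np.array([-np.sin(v[2]),np.cos(v[2])])
def pick(k,v,zup=170):
    w,o,gy=W[k]; x,y=off(v,gy); q=down(v[2])
    env.reach([x,y,zup],q); set_gripper(o)
    hit=env.move_l([x,y,ZG+15],rate=150); hit=env.move_l([x,y,ZG],rate=40,f_stop=12)
    z=env.read_state()["tool_pos"]
    set_gripper(0); s=env.read_state(); print(k,"hit",hit,z.round(1),"width",round(s["width"],1),"grip",round(s["grip_force"],1))
    assert abs(s["width"]-w)<3, "bad grasp"
    env.move_l([x,y,ZG+10],rate=40); env.move_l([x,y,zup],rate=150)
    s=env.read_state(); print(" lifted width",round(s["width"],1),s["force"].round(1),"t",round(s["time_s"],1))
    return z[2]
def place(k,v,zg,zup=170):
    w,o,gy=W[k]; x,y=off(v,gy); q=down(v[2])
    env.reach([x,y,zup],q); env.move_l([x,y,zg+12],rate=120); env.hold(.2)
    hit=env.move_l([x,y,zg-1.5],rate=20,f_stop=4); s=env.read_state()
    print(" place hit",hit,s["tool_pos"].round(1),"width",round(s["width"],1))
    set_gripper(w+10); env.move_l([x,y,zg+30],rate=80); env.move_l([x,y,zup],rate=200)
    print(" t",round(env.read_state()["time_s"],1))
E
python3 - <<'E'
from pp import *
P=np.load("poses.npz"); z=pick("quad",P["quad"]); place("quad",[567.5,118,0.05],z); np.save("zq.npy",z)
E
```

```text
quad hit False [ 526.1 -165.8   85.9] width 25.8 grip 30.0
 lifted width 25.9 [-0.3 -0.1 -0.2] t 8.7
 place hit True [567.4 118.   86.1] width 25.8
 t 12.7
```

```bash
python3 - <<'E'
from pp import *
P=np.load("poses.npz"); p1=P["pan1"]; p2=P["pan2"]; p0=P["pan0"]
z=pick("adult",P["adult"]); place("adult",[*off(p1,-37.5),p1[2]],z)
env.reach([*p1[:2],200],down(p1[2])); _,_,a=snap("v1")
z=pick("child",P["child"]); 
place("child",[*off(p2,-36),p2[2]],z)
env.reach([*p2[:2],200],down(p2[2])); _,_,b=snap("v2")
env.reach([567.5,110,200],down(.05)); _,_,c=snap("vm"); print(env.read_state()["time_s"])
cv2.imwrite("pics/v.png",np.hstack([i[60:330,150:410] for i in(a,b,c)]))
E
```

```text
adult hit False [ 502.  -394.6   85.8] width 61.4 grip 29.9
 lifted width 62.2 [-0.8 -0.1 -1. ] t 17.9
 place hit True [ 524.5 -168.5   86. ] width 61.4
 t 21.6
child hit False [483.1 376.7  85.8] width 41.9 grip 30.0
 lifted width 41.5 [ 0.  -0.  -0.1] t 26.9
 place hit True [ 502.8 -396.2   86.1] width 41.8
 t 32.5
34.6167
```

View pics/v.png

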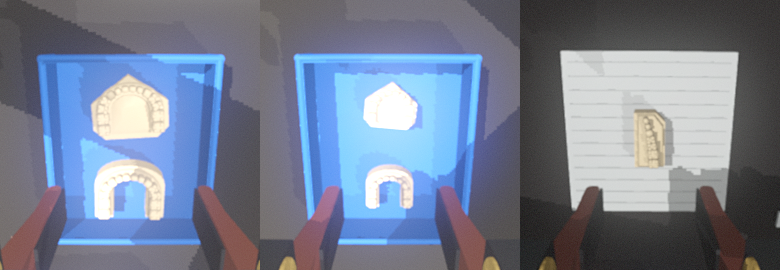

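The adult lower (130,190) and child lower (388,185) lie flat in the correct pans with the uppers untouched. The quadrant lower sits upright on the mat at (650,138), and goes home last.

```bash
python3 - <<'E'
from pp import *
P=np.load("poses.npz"); p0=P["pan0"]
z=pick("quad",[567.5,118,.05]); place("quad",[*off(p0,37),p0[2]],z)
env.reach([*p0[:2],200],down(p0[2])); _,_,a=snap("v0"); cv2.imwrite("pics/v0c.png",a[60:330,150:410])
E
```

```text
quad hit False [567.4 118.   85.9] width 26.0 grip 30.0
 lifted width 26.0 [-0.6 -0.2 -0.5] t 37.8
 place hit True [481.1 380.   86.1] width 25.3
 t 41.8
```

View pics/v0c.png

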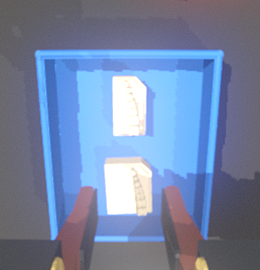

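The quadrant lower (130,105) lies flat beside its upper (128,185), so I hand the job in.

```bash
python3 -c "
from station import workorder; print(workorder.sign_off())"
```

```text
the job is handed in; nothing more can be done
None
```

All three lower models now lie flat, teeth up, in the pan of their own kind, with the uppers left in place; the job was handed in at about 43 s of the 102 s limit, and the hand-in returned no verdict.

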